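Turn the carved tea caddy to the scanner

TASK

Take the squat jar that has been scanned off the scanner's round stage and stand it upright in the wooden tray. Then stand the carved tea caddy upright in the middle of the stage with its carving squarely facing the scanner's lens, let go of it, and only then press the start button fully down and release it. Set things down rather than drop them, let nothing touch the carving, and leave everything else where it is.

Things in the scene. Friction and masses are not known exactly. Their poses are not given: they have to be found in the camera images.
- scanner: Scanner, fixed: grey base plate 14 mm thick (x -70..200, y -130..70 mm) with a round stage, a white head and a button. Origin on the bench under the stage centre; +x points from the stage to the head (the lens looks along -x), z up. Head: front face at x 122 mm (lens ring to x 112), y -65..65, 195 mm high, lens 65 mm up. Button at x 20, y -98 mm
- stage (a point): Centre of the top face of the scanner's round stage (disc of 90 mm diameter, its top 20 mm above the bench)
- start (a joint): Travel of the scanner's start button: 0 = up, 0.006 m = fully down; it springs back; about 5 N presses it fully
- start_top (a point): Centre of the top of the start button (grey cap of 32 mm diameter in a black collar of 48 mm diameter); it moves down 6 mm when pressed
- caddy: The carved tea caddy: closed upright bamboo cylinder 58 mm in diameter, 84 mm high, 160 g. Origin at the centre of its underside, z up. Its +x side bears the carving. On the flat lid a raised rib (27 mm long, 7 mm wide, 4 mm high) runs from the centre to the rim over the carving
- carving: The raised carved panel on the +x side of the caddy (one piece with it): 24 mm wide, 46 mm high, from 14 to 60 mm above the caddy's underside, standing 5 mm proud of the cylinder. Origin at the centre of its outer face, 34 mm from the caddy's axis; +x points straight out of the face
- jar: Squat round bamboo jar, 56 mm in diameter, 50 mm high, with a knob 18 mm in diameter on top (66 mm high in all), 110 g; starts on the scanner's stage. Origin at the centre of its underside
- tray: Shallow plywood tray for scanned pieces, fixed to the bench, outside 152 (x) x 232 (y) x 30 mm high, walls and floor 6 mm thick. Origin at the centre of its underside
- cup: Small dark bamboo cup, 44 mm in diameter, 58 mm high, standing in the tray somewhere along its length; leave it. Origin at the centre of its underside
- blank_a: Plain tea caddy, 58 mm in diameter, 84 mm high, no carving and no rib; leave it. Origin at the centre of its underside
- blank_b: Another plain tea caddy, the same as blank_a; leave it
- glue: White squeeze bottle, 44 mm in diameter, 130 mm high; leave it. Origin at the centre of its underside
- gouge: Carving gouge lying on the bench, 200 mm long along its x, 20 mm thick, dark handle to -x; leave it. Origin on the bench under its middle
- brushpot: Dark bamboo brush pot, 80 mm in diameter, 85 mm high, with brush handles sticking up to 175 mm; leave it. Origin at the centre of its underside
- hoop: Flat bamboo hoop lying on the bench, 84 mm outside diameter, 16 mm high; leave it. Origin at the centre of its underside
Not all that is in view belongs to the job. Leave any yellow look-alike of the jar alone.

How it is judged:
On the way, in this order (a step that is already met when the one before it is completed fails the run):
1. the squat jar stands upright in the tray, let go (x of jar in the frame of tray between -0.05 and 0.05 m and y of jar in the frame of tray between -0.09 and 0.09 m and z of jar in the frame of tray below 0.012 m and angle between jar's own z axis and vertical below 0.15 rad and contact force between the fingers and jar below 0.2 N and linear speed of jar below 0.02 m/s), for 0.2 s.
2. the carved caddy stands upright in the middle of the stage, its carving facing the lens, let go (horizontal distance between caddy and stage below 0.015 m and z of caddy in the frame of scanner between 0.015 and 0.026 m and angle between caddy's own z axis and vertical below 0.1 rad and angle between the x axis of caddy and the x axis of scanner, either way round below 0.21 rad and x of carving in the frame of scanner above 0.01 m and contact force between the fingers and caddy below 0.2 N and linear speed of caddy below 0.02 m/s), for 0.2 s.
3. the start button is pressed down with the caddy in place (horizontal distance between caddy and stage below 0.015 m and z of caddy in the frame of scanner between 0.015 and 0.026 m and angle between caddy's own z axis and vertical below 0.1 rad and angle between the x axis of caddy and the x axis of scanner, either way round below 0.21 rad and x of carving in the frame of scanner above 0.01 m and value of joint start above 0.0045 m), for 0.02 s.
At the end, for the whole second after the job is handed in: Jar upright (0.15 rad) on the tray floor; caddy upright (0.1 rad) on the stage within 15 mm of its centre, carving towards the lens within 0.21 rad (12 degrees); both let go and at rest; the start button, pressed at least 4.5 mm with the caddy so placed, is up again (all of step 1 and all of step 2 and value of joint start below 0.0015 m); the robot touches nothing.
It fails at once if the start button is pressed before the caddy stands right, or while it is held (value of joint start above 0.003 m and (not (horizontal distance between caddy and stage below 0.015 m and z of caddy in the frame of scanner between 0.015 and 0.026 m and angle between caddy's own z axis and vertical below 0.1 rad and angle between the x axis of caddy and the x axis of scanner, either way round below 0.21 rad and x of carving in the frame of scanner above 0.01 m) or contact force between the fingers and caddy above 0.5 N)).
It fails at once if something touches the carving (over 2 N) (contact force between carving and anything else above 2 N).
It fails at once if the carved caddy or the jar is dropped or knocked over (angle between any of caddy, jar's own z axis and vertical above 0.8 rad or (contact force between the fingers and caddy below 0.1 N and linear speed of caddy above 0.5 m/s) or (contact force between the fingers and jar below 0.1 N and linear speed of jar above 0.5 m/s)).
It fails at once if any other loose thing is moved over 25 mm or tipped (distance of any of blank_a, blank_b, cup, glue, gouge, brushpot, hoop from where it was at the start of the episode above 0.025 m or angle between any of blank_a, blank_b, cup, glue, gouge, brushpot, hoop's own z axis and vertical above 0.5 rad).
It also fails if it takes over 72 s, if anything falls off the work surface, if the arm or the gripper's body presses on something with over 40 N, if the wrist force passes 120 N, or if a joint passes its speed limit or range.

ROBOT

A 6-joint arm with a two-finger parallel gripper is mounted at the origin on the work surface. World frame = base frame: x ahead of the robot, y to its left, z up, the work surface at z = 0. Lengths are in m, angles in rad, forces in N, time in s.
With the tool pointing down it reaches from about 0.35 to 0.775 m from the base axis. Payload 5.5 kg.
Tool frame: the origin (TCP) lies on the centre line of the jaws, within the pads' length; the fingertips stand 11 mm ahead of it and the grasp point (between the pads) lies 8 mm behind it; z points along the fingers, y is the line along which they close (so a half turn about z gives the same grasp; the last joint's range is limited). The gripper opens to 85 mm and grips with 20 to 120 N. Pads are 22 mm wide; open, the fingers measure 114 mm over their backs; the gripper's body (76 mm by 85 mm) begins 54 mm behind the grasp point. The pads swing forward as they close: fully open they stand 13 mm farther back than shut.
Start: joints at [1.173, 0.313, 0.046, 1.304, 0, 1.431], TCP at [0.147, 0.556, 0.242] pointing down, gripper open.
Joint ranges: [-2.76, 2.76], [-0.86, 1.69], [-1.03, 1.26], [-2.2, 2.34], [-1.47, 1.5], [-3.14, 3.14]. Speed limits (rad/s): [2.57, 2.57, 3.14, 3.14, 3.14, 3.14].

INTERFACE

Orientations are given as a unit quaternion [w, x, y, z].
In Python, from workcell import env, viewer, order, models gives the robot as it stands.
- The arm moves only by the tool drive_tool, never from a script. Its argument "series" is a list that holds one entry, the list of rows, each a list of 6 numbers: the shift along the tool's x, y, z each as a share of 120 mm, from -1 to 1, then the turn, a rotation vector about the tool's x, y, z each as a share of 180 degrees, from -1 to 1. A call has 1 to 20 rows; each row shifts and turns the commanded pose from where the row before left it, along the tool's axes as they then stand; what a row does not reach is not made up. A row lasts 1/8 s, in which the tool goes at most 62.5 mm and 10.7 degrees, less where a joint would pass 70% of its speed; a pose out of reach is approached as far as the arm can. A call with a number of a shift or a turn outside -1 to 1 is refused whole. A call with a gripper value outside its range is refused whole. "jaw" is the opening, from -1 (shut) to 1 (fully open), set as the call begins (left out, the last holds). The fingers move at their own pace and stop on an object; "grip_force" is the grip in N (left out, the last holds). Time passes only in rows, so rows that do not move let the fingers close. It gives the time, the measured TCP pose, the force, the opening and the grip force at its end, in the units of the state.
- env.get_state(): the state, without advancing time (a new reading comes with each control period).
- viewer.read_camera(name): name is "side" or "top" or "wrist"; returns the picture (480x640x3 uint8, red, green, blue); there is no depth.
- viewer.camera_info(name): a dict with "intrinsics" (3x3 intrinsics, pixels), "R" (3x3) and "t" (3): a world point X has camera coordinates R X + t; the wrist camera has in their place "T_tool_cam" (4x4, takes a point from camera to tool coordinates, whose origin is the TCP and whose axes are the flange's). Camera axes: x right, y down, z forward; pixel columns grow to the right and rows downward; lengths in m; the calibration is good to about 2 mm. The wrist camera is an equidistant fisheye: a pixel r from the principal point sees the ray r / f radians off the axis. A picture is of the moment at which its call begins: read the wrist's pose just before it. camera_info takes no time and is no camera call.
- order.hand_in(): hands the job in; it is judged then, once.
Trained networks look in the newest picture that a camera, given by its name, has taken for a name from the list of things; names that differ only in an ending like _2 or _b are one class to them, and where a whole thing is asked for, a point or a joint stands for the part that bears it (a point fixed in the world has none). Each returns a list of dicts, best first, with "score" (0 to 1); they miss things now and then, are a little off and sometimes report something else, mostly with a low value. They report only what shows in the picture. A call takes as long as a camera call. They do not tell look-alikes from the thing itself.
- models.silhouettes(label, camera): "region" (480x640 bool, what is visible of it) and "location" ([column, row] in pixels, amid what is visible of it).
The state is a dict: "clock": time; "joint_pos": joint angles; "qvel": joint speeds; "tau": joint torques, N m; "tcp_pos": TCP position; "orientation": TCP orientation; "wrist_force": force on the tool from outside, world axes, zero at the start; "ft_torque": the same for the moment, N m; "finger_gap": finger opening in m; "grip_force": force on a finger pad.
Only numpy, scipy, OpenCV 4.12 (cv2) and the standard library are available. Lean on these libraries where they do the work, as an engineer would, in place of code of your own. Each camera call takes 0.05 s, during which the arm holds its last target. There are 200 camera calls.

## Working session

There is one attempt and no reset: what is moved stays moved. The work goes in short steps, Python scripts to look and compute and a tool call to move; the robot and the scene stay as the last step left them, time stands still between calls to the robot, and variables do not carry over. Pictures are saved under pics/ and viewed, at most 13 in all, crops included, and the job is handed in when it is done.

Besides the shell and the picture viewer there is one more tool, called after "Request:" as a command line: name --argument value ..., lists and objects as JSON in quotes. drive_tool: Moves the arm, as the interface text tells. Its arguments: {"type":"object","properties":{"series":{"type":"array"},"jaw":{"type":"number"},"grip_force":{"type":"number"}},"required":["series"]}

```bash
ls; mkdir -p pics
python3 - <<'E'
from workcell import env, viewer
import cv2,json
s=env.get_state(); print({k:s[k] for k in("clock","tcp_pos","orientation","finger_gap")})
a=viewer.read_camera("top"); b=viewer.read_camera("side")
cv2.imwrite("pics/top.png",a[:,:,::-1]); cv2.imwrite("pics/side.png",b[:,:,::-1])
for c in("top","side","wrist"): print(c,viewer.camera_info(c))
E
```

```text
pics
{'clock': 0.0, 'tcp_pos': array([0.14641256, 0.55554592, 0.24138804]), 'orientation': array([-2.55833999e-04,  1.28531742e-01,  9.91704968e-01, -8.84661983e-04]), 'finger_gap': 0.08525511531909495}
top {'intrinsics': array([[573.24767296,   0.        , 311.33814682],
       [  0.        , 573.24767296, 254.65845605],
       [  0.        ,   0.        ,   1.        ]]), 'R': array([[-2.10854244e-02, -9.99777601e-01, -3.92454140e-04],
       [-9.91642802e-01,  2.09638308e-02, -1.27299138e-01],
       [ 1.27279054e-01, -2.29498202e-03, -9.91864293e-01]]), 't': array([-0.01038515,  0.58832639,  1.10248337])}
side {'intrinsics': array([[553.75771554,   0.        , 327.01806964],
       [  0.        , 553.75771554, 244.41061865],
       [  0.        ,   0.        ,   1.        ]]), 'R': array([[ 0.85609009, -0.51643187, -0.02019612],
       [-0.37830863, -0.59954116, -0.70528928],
       [ 0.35212546,  0.61143153, -0.70863188]]), 't': array([-0.50964291,  0.26229252,  0.78736814])}
wrist {'intrinsics': array([[371.64829954,   0.        , 316.98446993],
       [  0.        , 371.64829954, 237.02417447],
       [  0.        ,   0.        ,   1.        ]]), 'T_tool_cam': array([[-5.22427248e-04, -9.48839837e-01, -3.15757328e-01,
         8.01158683e-02],
       [ 9.99999809e-01, -3.91421084e-04, -4.78314253e-04,
        -3.83259803e-04],
       [ 3.30249542e-04, -3.15757518e-01,  9.48839860e-01,
        -1.32644144e-01],
       [ 0.00000000e+00,  0.00000000e+00,  0.00000000e+00,
         1.00000000e+00]])}
```

View pics/top.png

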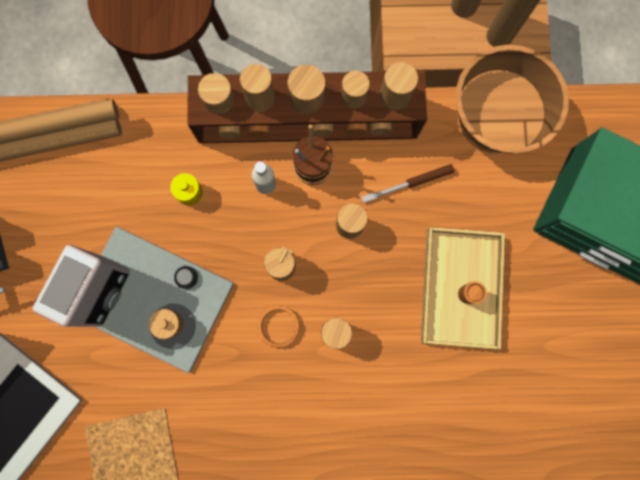

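View pics/side.png

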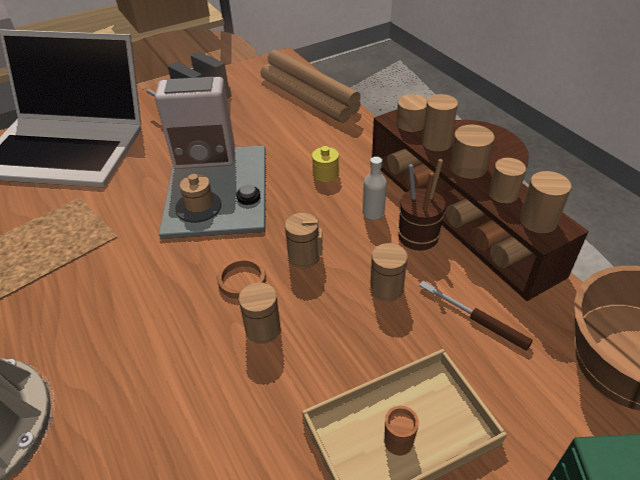

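The top view shows the jar on the stage at (165,325), the button at (186,277) and the scanner head at (75,285). The tray is at (465,290), with the cup in it at (472,293). Three things could be the caddy: (280,264), (352,220) and (337,334). Only (280,264) has a rib on its lid, and the side view shows a panel on it at (320,240). The yellow jar at (186,187) is the look-alike. I'll confirm the caddy in a crop and measure.

```bash
cat > h.py <<'E'
import numpy as np, cv2
from workcell import env, viewer, order, models
from scipy.optimize import minimize
CI={c:viewer.camera_info(c) for c in("top","side")}
def proj(c,P):
    i=CI[c]; q=np.asarray(P)@i["R"].T+i["t"]; q=q@i["intrinsics"].T
    return q[:,:2]/q[:,2:]
def back(c,uv,z):
    i=CI[c]; d=i["R"].T@np.linalg.solve(i["intrinsics"],[uv[0],uv[1],1]); o=-i["R"].T@i["t"]
    return o+d*(z-o[2])/d[2]
def hull(c,P):
    m=np.zeros((480,640),np.uint8); h=cv2.convexHull(proj(c,P).astype(np.float32))
    cv2.fillConvexPoly(m,np.round(h*16).astype(np.int32),1,shift=4); return m>0
A=np.linspace(0,2*np.pi,40)
def cyl(x,y,r,z0,z1):
    return np.array([[x+r*np.cos(a),y+r*np.sin(a),z] for z in(z0,z1) for a in A])
def box(p,b):
    x,y,t=p; c,s=np.cos(t),np.sin(t)
    return np.array([[x+c*u-s*v,y+s*u+c*v,w] for u in b[0:2] for v in b[2:4] for w in b[4:6]])
def fit(masks,f,p0,step):
    def cost(p):
        e=0
        for c,m in masks.items():
            h=f(c,p); e+=1-(h&m).sum()/max(1,(h|m).sum())
        return e/len(masks)
    n=len(p0); sx=np.vstack([p0]+[np.array(p0)+np.eye(n)[i]*step[i] for i in range(n)])
    r=minimize(cost,p0,method="Nelder-Mead",options=dict(initial_simplex=sx,xatol=1e-4,fatol=1e-4))
    return r.x,r.fun
E
cat > m1.py <<'E'
from h import *
a=viewer.read_camera("top"); b=viewer.read_camera("side")
cv2.imwrite("pics/crop.png",np.hstack([cv2.resize(b[200:360,220:420],(400,320),interpolation=3),cv2.resize(a[195:355,240:400],(320,320),interpolation=3)])[:,:,::-1])
def near(label,uv):
    out={}
    for c in("top","side"):
        ds=[d for d in models.silhouettes(label,c)]
        ds=[d for d in ds if np.hypot(*(np.array(d["location"])-uv[c]))<18]
        print(label,c,[(round(d["score"],2),np.round(d["location"])) for d in ds])
        if ds: out[c]=ds[0]["region"]
    return out
for lab,uv,r,z0,z1 in [("caddy",((280,264),(303,240)),.029,0,.084),("blank_a",((352,220),(389,272)),.029,0,.084),("blank_b",((337,334),(260,313)),.029,0,.084),
   ("cup",((472,293),(401,430)),.022,.006,.064),("glue",((263,178),(374,190)),.022,0,.13),("brushpot",((313,160),(421,218)),.04,0,.085),("hoop",((280,327),(242,280)),.042,0,.016)]:
    uv=dict(zip(("top","side"),uv)); m=near(lab,uv)
    if not m: continue
    p0=back("top",uv["top"],(z0+z1)/2)[:2]
    for mm in (m,*[{k:v} for k,v in m.items()]):
        print(lab,list(mm),*np.round(fit(mm,lambda c,p:hull(c,cyl(*p,r,z0,z1)),p0,[.01,.01]),4))
m=near("jar",{"top":(165,325),"side":(196,195)})
for z in [m,*[{k:v} for k,v in m.items()]]:
    print("jar",list(z),*np.round(fit(z,lambda c,p:hull(c,cyl(*p,.028,.02,.07))|hull(c,cyl(*p,.009,.07,.086)),back("top",(165,325),.05)[:2],[.01,.01]),4))
m=near("tray",{"top":(465,290),"side":(401,430)})
for d in models.silhouettes("tray","top")[:2]: print(d["score"],d["location"]); 
T={"top":models.silhouettes("tray","top")[0]["region"]}
print("tray",*fit(T,lambda c,p:hull(c,box(p,[-.076,.076,-.116,.116,0,.03])),[*back("top",(465,290),.015)[:2],0],[.01,.01,.05]))
S={c:models.silhouettes("scanner",c)[0]["region"] for c in("top","side")}
np.savez("S.npz",**S)
st=back("top",(165,327),.03)[:2]
g=lambda c,p:hull(c,box(p,[-.07,.2,-.13,.07,0,.014]))|hull(c,box(p,[.122,.2,-.065,.065,0,.195]))
b=back("top",(185,277),.03)
d=b[:2]-st; yaw=np.arctan2(d[1],d[0])-np.arctan2(-.098,.02); print("stage px",st,"btn px",b,"yaw",yaw)
for z in [{"top":S["top"]},{"side":S["side"]}]: print("scanner",list(z),*fit(z,g,[*st,yaw],[.01,.01,.05]))
E
python3 m1.py
```

```text
caddy top [(0.97, array([278., 267.]))]
caddy side [(0.78, array([302., 235.]))]Traceback (most recent call last):
  File "m1.py", line 18, in <module>
    print(lab,list(mm),*np.round(fit(mm,lambda c,p:hull(c,cyl(*p,r,z0,z1)),p0,[.01,.01]),4))
                        ~~~~~~~~^^^^^^^^^^^^^^^^^^^^^^^^^^^^^^^^^^^^^^^^^^^^^^^^^^^^^^^^^^^
    return _wrapfunc(a, 'round', decimals=decimals, out=out)
    return _wrapit(obj, method, *args, **kwds)
    conv = _array_converter(obj)
ValueError: setting an array element with a sequence. The requested array has an inhomogeneous shape after 1 dimensions. The detected shape was (2,) + inhomogeneous part.
```

View pics/crop.png

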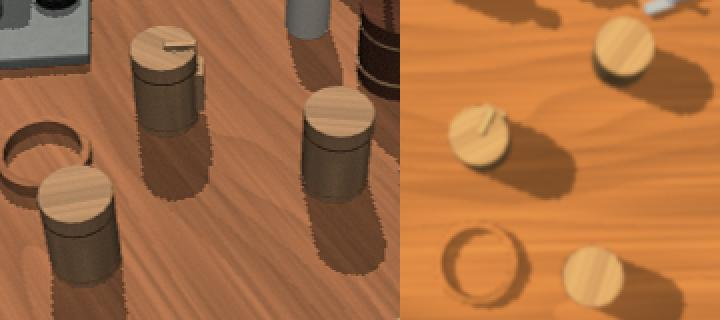

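The crop confirms it: the caddy at top pixel (280,264) has the rib, and the side view shows the carved panel. Its carving points up and slightly right in the top image. The other two lids are plain. I'll fix the rounding error and rerun the measurements.

```bash
sed -i 's/return r.x,r.fun/return np.round(r.x,4),round(r.fun,3)/' h.py; sed -i 's/\*np.round(\(fit(.*)\),4))$/*\1)/' m1.py; python3 m1.py
```

```text
caddy top [(0.76, array([280., 266.]))]
caddy side []
caddy ['top'] [0.5714 0.0376] 0.076
caddy ['top'] [0.5714 0.0376] 0.076
blank_a top [(0.72, array([350., 220.]))]
blank_a side [(0.63, array([389., 272.]))]
blank_a ['top', 'side'] [ 0.6543 -0.102 ] 0.08
blank_a ['top'] [ 0.6528 -0.1022] 0.098
blank_a ['side'] [ 0.6544 -0.101 ] 0.055
blank_b top [(0.81, array([336., 332.]))]
blank_b side [(0.72, array([260., 313.]))]
blank_b ['top', 'side'] [ 0.434  -0.0658] 0.042
blank_b ['top'] [ 0.434  -0.0659] 0.018
blank_b ['side'] [ 0.4343 -0.0668] 0.062
cup top [(0.79, array([472., 292.]))]
cup side [(0.9, array([399., 428.]))]
cup ['top', 'side'] [ 0.5058 -0.3364] 0.128
cup ['top'] [ 0.5049 -0.3395] 0.122
cup ['side'] [ 0.5076 -0.3349] 0.124
glue top [(0.82, array([264., 180.]))]
glue side []
glue ['top'] [0.739  0.0695] 0.31
glue ['top'] [0.739  0.0695] 0.31
brushpot top [(0.63, array([310., 160.]))]
brushpot side [(0.91, array([421., 218.]))]
brushpot ['top', 'side'] [ 0.7796 -0.028 ] 0.124
brushpot ['top'] [ 0.7795 -0.028 ] 0.069
brushpot ['side'] [ 0.7814 -0.0251] 0.17
hoop top []
hoop side [(0.61, array([234., 269.]))]
hoop ['side'] [0.4489 0.0472] 0.566
hoop ['side'] [0.4489 0.0472] 0.566
jar top [(0.61, array([166., 322.]))]
jar side [(0.8, array([195., 192.]))]
jar ['top', 'side'] [0.4589 0.2613] 0.063
jar ['top'] [0.4575 0.2618] 0.068
jar ['side'] [0.4586 0.2625] 0.047
tray top [(0.97, array([459., 285.]))]
tray side []
0.97 [459.0, 285.2]
tray [ 0.5189 -0.325   1.4682] 0.092
stage px [0.45136236 0.26849873] btn px [0.54940317 0.22978347 0.03      ] yaw 0.9933863825743574
scanner ['top'] [0.4544 0.2549 1.1028] 0.105
scanner ['side'] [0.457  0.2588 1.1177] 0.129
```

```bash
cat >> h.py <<'E'
from scipy.spatial.transform import Rotation as Ro
def pose():
    s=env.get_state(); w,x,y,z=s["orientation"]; return s,Ro.from_quat([x,y,z,w]).as_matrix()
def plan(xyz,yaw):
    "tool down with x axis at yaw: turn (share about tool xyz, do it first), then shift in shares"
    s,R=pose(); c,n=np.cos(yaw),np.sin(yaw)
    G=np.array([[c,n,0],[n,-c,0],[0,0,-1.]])
    print("clock",round(s["clock"],2),"tcp",np.round(s["tcp_pos"],4),"yaw",round(np.arctan2(R[1,0],R[0,0]),4),"gap",round(s["finger_gap"],4),"grip",round(float(s["grip_force"]),1),"F",np.round(s["wrist_force"],1))
    print(" turn",np.round(Ro.from_matrix(R.T@G).as_rotvec()/np.pi,4),"then shift",np.round(G.T@(np.array(xyz)-s["tcp_pos"])/.12,4))
def wray(uv,z,p=None):
    s,R=pose() if p is None else p
    i=viewer.camera_info("wrist"); K=i["intrinsics"]; T=i["T_tool_cam"]
    a=np.array([(uv[0]-K[0,2])/K[0,0],(uv[1]-K[1,2])/K[1,1]]); r=np.hypot(*a)
    d=np.array([*(a*np.sin(r)/max(r,1e-9)),np.cos(r)])
    o=R@T[:3,3]+s["tcp_pos"]; d=R@T[:3,:3]@d
    return o+d*(z-o[2])/d[2]
E
python3 - <<'E'
from h import *
im=cv2.cvtColor(viewer.read_camera("top"),cv2.COLOR_RGB2BGR)
S=np.load("S.npz")["top"]
big=cv2.resize(im[210:390,20:260],(800,600),interpolation=cv2.INTER_CUBIC)
cv2.imwrite("pics/sc.png",big)
P=[back("top",p,.014)[:2] for p in [(117,229),(234,287),(190,371)]]
for a,b in((1,0),(2,1)): d=P[b-0]-P[a] if a==1 else P[2]-P[1]; print(np.hypot(*d),np.arctan2(d[1],d[0]))
plan([.457,.260,.25],-2.03)
E
```

```text
0.26859093823541463 1.0924750970748096
0.18648728519784322 2.6519343931772026
clock 1.55 tcp [0.1466 0.556  0.2423] yaw 2.8838 gap 0.0854 grip 0.0 F [-0.2 -0.7  0.3]
 turn [ 0.      0.     -0.4359] then shift [ 1.0648 -3.412  -0.064 ]
```

View pics/sc.png

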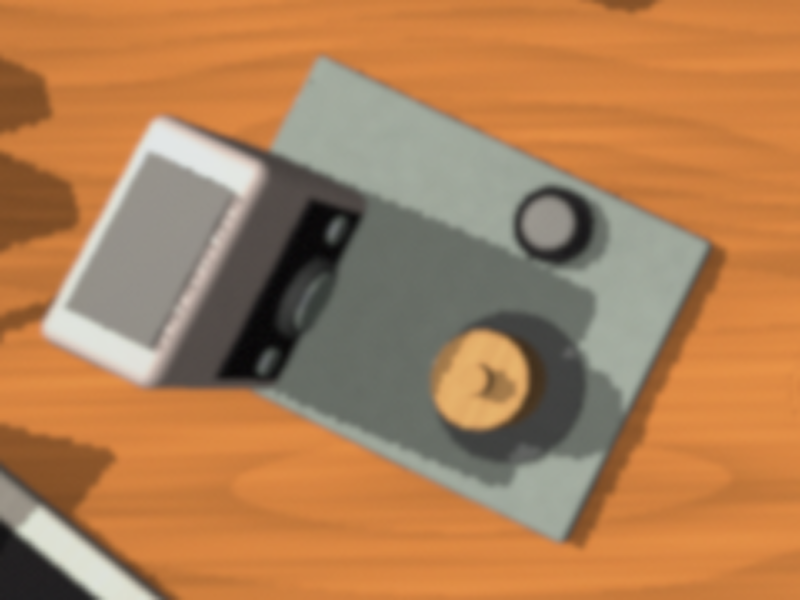

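Request:
drive_tool --series '[[[0,0,-0.3,0,0,0],[0,0,-0.3,0,0,0],[0,0,-0.2,0,0,-0.05],[0,0,0,0,0,-0.05],[0,0,0,0,0,-0.05],[0,0,0,0,0,-0.05],[0,0,0,0,0,-0.05],[0,0,0,0,0,-0.05],[0,0,0,0,0,-0.05],[0,0,0,0,0,-0.05],[0,0,0,0,0,-0.04],[0,0,0,0,0,0]]]' --jaw 1

```text
clock: 3.05
tcp_pos: [0.1466, 0.556, 0.3383]
orientation: [0.0, -0.533, 0.846, 0.0]
wrist_force: [-0.5, 0.2, -0.6]
finger_gap: 0.0853
grip_force: 0.0
```

The enlarged crop shows the base plate corners at (320,57), (711,243) and (565,541), the cap at (548,222) and the stage disc around (515,387). I'll fit the scanner pose rigidly from these.

Run:
```python
from h import *
cr=[((320,57),(.2,-.13),.014),((711,243),(-.07,-.13),.014),((565,539),(-.07,.07),.014),((548,222),(.02,-.098),.03),((515,387),(0,0),.02)]
o=lambda p:(20+(p[0]+.5)/3.3333-.5,210+(p[1]+.5)/3.3333-.5)
W=np.array([back("top",o(p),z)[:2] for p,_,z in cr]); M=np.array([m for _,m,_ in cr])
a=W-W.mean(0); b=M-M.mean(0); t=np.arctan2((b[:,0]*a[:,1]-b[:,1]*a[:,0]).sum(),(a*b).sum())
R=np.array([[np.cos(t),-np.sin(t)],[np.sin(t),np.cos(t)]]); c=W.mean(0)-R@M.mean(0)
print("yaw",t,"stage",c,"button",R@[.02,-.098]+c); print("resid mm",np.round((W-(M@R.T+c))*1e3,1))
plan([.458,.261,.25],-2.03)
```

```text
yaw 1.1141799509731056 stage [0.45372151 0.25513639] button [0.55049964 0.22987784]
resid mm [[-1.6 -1.6]
 [-1.9  1.5]
 [ 3.3  0.6]
 [ 0.4  1.8]
 [-0.2 -2.3]]
clock 3.05 tcp [0.1466 0.556  0.3383] yaw -2.0185 gap 0.0853 grip 0.0 F [-0.5  0.2 -0.6]
 turn [0.     0.     0.0037] then shift [ 1.0535 -3.4158  0.7359]
```

Request:
drive_tool --series '[[[0.088,-0.285,0,0,0,0],[0.088,-0.285,0,0,0,0],[0.088,-0.285,0,0,0,0],[0.088,-0.285,0,0,0,0],[0.088,-0.285,0,0,0,0],[0.088,-0.285,0,0,0,0],[0.088,-0.285,0,0,0,0],[0.088,-0.285,0,0,0,0],[0.088,-0.285,0,0,0,0],[0.088,-0.285,0,0,0,0],[0.088,-0.285,0,0,0,0],[0.088,-0.285,0,0,0,0],[0,0,0,0,0,0],[0,0,0.4,0,0,0],[0,0,0.3,0,0,0],[0,0,0,0,0,0]]]'

```text
clock: 5.05
tcp_pos: [0.4596, 0.2644, 0.2518]
orientation: [-0.003, -0.533, 0.846, 0.001]
wrist_force: [0.9, -0.3, 0.2]
finger_gap: 0.0852
grip_force: 0.0
```

Run:
```python
from h import *
p=pose(); im=viewer.read_camera("wrist"); cv2.imwrite("pics/w1.png",im[:,:,::-1])
for l in("jar","start_top"):
    for d in models.silhouettes(l,"wrist")[:3]: print(l,round(d["score"],2),d["location"],d["region"].sum())
plan([.458,.261,.25],-2.03)
```

```text
jar 0.85 [314.0, 204.3] 3457
jar 0.53 [25.7, 168.4] 2000
jar 0.48 [221.4, 211.4] 763
start_top 0.75 [219.6, 211.8] 798
clock 5.2 tcp [0.4626 0.2653 0.2562] yaw -2.017 gap 0.0854 grip 0.0 F [ 0.3 -0.2  0.9]
 turn [-0.0005  0.0006  0.0041] then shift [0.0488 0.0183 0.0514]
```

View pics/w1.png

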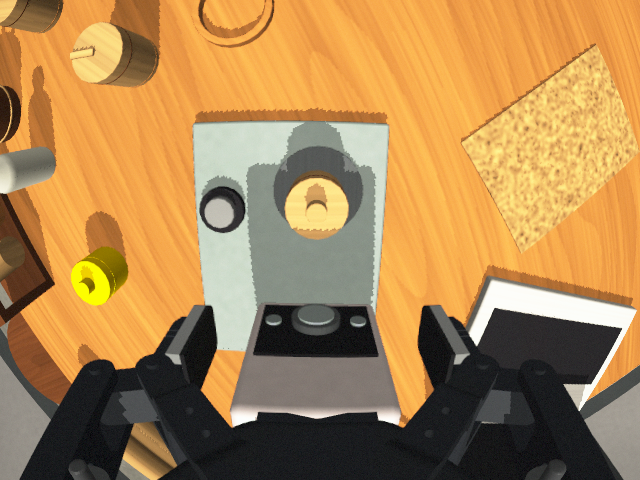

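The wrist view shows the jar lid centred at (317,208) and the button cap at (218,211). The plate corners are at (194,124) and (388,125), and the stage disc spans columns 273–362.

Run:
```python
from h import *
p=pose()
for n,u,z in[("lid",(317,208),.07),("knob",(316,208),.086),("cap",(218,211),.03),("c1",(194,124),.014),("c2",(388,125),.014),("discL",(273,192),.02),("discR",(362,190),.02),("discT",(317,147),.02)]:
    print(n,np.round(wray(u,z,p),4))
plan([.458,.261,.25],-2.03)
```

```text
lid [0.463  0.2629 0.07  ]
knob [0.462  0.2589 0.086 ]
cap [0.5595 0.2304 0.03  ]
c1 [0.544  0.1388 0.014 ]
c2 [0.3673 0.2279 0.014 ]
discL [0.5014 0.2396 0.02  ]
discR [0.4191 0.2767 0.02  ]
discT [0.4416 0.2179 0.02  ]
clock 5.2 tcp [0.4626 0.2653 0.2562] yaw -2.017 gap 0.0854 grip 0.0 F [ 0.3 -0.2  0.9]
 turn [-0.0005  0.0006  0.0041] then shift [0.0488 0.0183 0.0514]
```

Run:
```python
from h import *
for k in range(4):
    p=pose(); im=viewer.read_camera("wrist"); print(np.round(p[0]["tcp_pos"],4),np.round(p[1][:,2],4))
g=cv2.cvtColor(im,cv2.COLOR_RGB2HSV)
cv2.imwrite("pics/w2.png",im[:,:,::-1])
for l in("jar","start_top","stage"):
    for d in models.silhouettes(l,"wrist")[:1]:
        m,_=cv2.findContours(d["region"].astype(np.uint8),0,2)[0:2]; c,r=cv2.minEnclosingCircle(max(m,key=len)); print(l,d["location"],c,r)
```

```text
[0.4626 0.2653 0.2562] [ 0.0023  0.0011 -1.    ]
[0.4629 0.2653 0.2565] [ 0.0032  0.0014 -1.    ]
[0.463  0.2653 0.2564] [ 0.0033  0.0014 -1.    ]
[0.463  0.2651 0.2562] [ 0.0031  0.0013 -1.    ]
jar [103.6, 270.0] (104.0, 270.0) 29.732236862182617
start_top [224.9, 205.4] (224.8217010498047, 206.10598754882812) 16.208776473999023
stage [122.4, 52.4] (119.5, 53.5) 43.73223876953125
```

Run:
```python
from h import *
a=cv2.imread("pics/w1.png");b=cv2.imread("pics/w2.png");p=pose()
for n,u,z in[("lid",(317,208),.07),("knob",(316,208),.086),("cap",(218,211),.03),("c1",(194,124),.014),("c2",(388,125),.014),("discL",(273,192),.02),("discR",(362,190),.02)]:
    x,y=u; t=a[y-18:y+18,x-18:x+18]; r=cv2.matchTemplate(b[y-40:y+40,x-40:x+40],t,5); _,v,_,l=cv2.minMaxLoc(r)
    q=(x+l[0]-22,y+l[1]-22); print(n,q,round(v,2),np.round(wray(q,z,p),4))
```

```text
lid (321, 203) 0.96 [0.4574 0.2594 0.07  ]
knob (320, 203) 0.96 [0.4567 0.2556 0.086 ]
cap (223, 206) 0.99 [0.5513 0.2274 0.03  ]
c1 (199, 120) 1.0 [0.5365 0.1373 0.014 ]
c2 (392, 121) 0.98 [0.3616 0.225  0.014 ]
discL (278, 187) 0.99 [0.4939 0.2364 0.02  ]
discR (366, 186) 0.99 [0.4134 0.2737 0.02  ]
```

Request:
drive_tool --series '[[[0.054,0.02,0,-0.0005,0.0006,0.004],[0,0,0.2,0,0,0],[0,0,0.2,0,0,0],[0,0,0.2,0,0,0],[0,0,0.2,0,0,0],[0,0,0.2,0,0,0],[0,0,0.1,0,0,0],[0,0,0,0,0,0],[0,0,0,0,0,0]]]'

```text
clock: 6.68
tcp_pos: [0.4574, 0.2598, 0.1232]
orientation: [-0.0, -0.528, 0.849, 0.0]
wrist_force: [-0.2, 0.8, -0.5]
finger_gap: 0.0859
grip_force: 0.0
```

Run:
```python
from h import *
p=pose();b=cv2.cvtColor(viewer.read_camera("wrist"),cv2.COLOR_RGB2BGR);cv2.imwrite("pics/w3.png",b)
plan([.4575,.2605,.042],-2.0316)
```

```text
clock 6.72 tcp [0.4576 0.2599 0.1234] yaw -2.0297 gap 0.0853 grip 0.0 F [-0.7 -0.7 -0. ]
 turn [ 0.0001 -0.0002  0.0006] then shift [-0.0041  0.0028  0.6781]
```

View pics/w3.png

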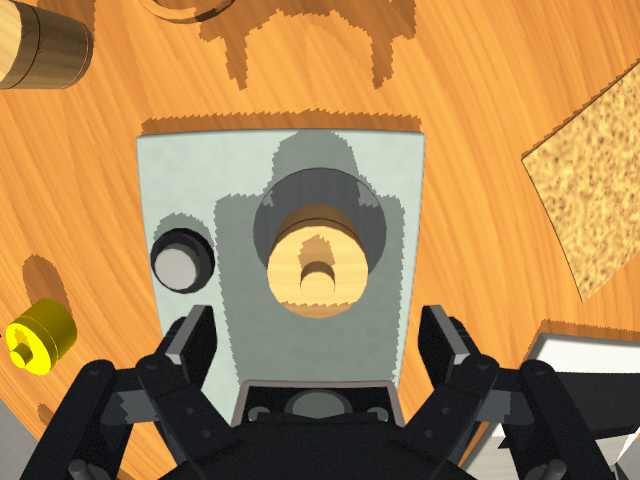

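The jar's lid at (318,271) is centred between the pads at (215,330) and (420,330), and the button at (180,262) is clear of the left finger. Descend and grip.

Request:
drive_tool --series '[[[0,0,0.15,0,0,0],[0,0,0.15,0,0,0],[0,0,0.15,0,0,0],[0,0,0.13,0,0,0],[0,0,0.1,0,0,0],[0,0,0,0,0,0]]]'

```text
clock: 7.48
tcp_pos: [0.4561, 0.2594, 0.04]
orientation: [-0.002, -0.528, 0.849, 0.0]
wrist_force: [0.6, -0.4, 0.1]
finger_gap: 0.0855
grip_force: 0.0
```

Request:
drive_tool --series '[[[0,0,0,0,0,0],[0,0,0,0,0,0],[0,0,0,0,0,0],[0,0,0,0,0,0],[0,0,0,0,0,0],[0,0,0,0,0,0],[0,0,0,0,0,0],[0,0,0,0,0,0]]]' --jaw -1 --grip_force 30

```text
clock: 8.48
tcp_pos: [0.4575, 0.2599, 0.0416]
orientation: [-0.0, -0.528, 0.849, 0.0]
wrist_force: [-0.5, 0.7, 5.6]
finger_gap: 0.0551
grip_force: 32.5
```

Request:
drive_tool --series '[[[0,0,-0.05,0,0,0],[0,0,-0.15,0,0,0],[0,0,-0.3,0,0,0],[0,0,-0.3,0,0,0],[0,0,-0.3,0,0,0],[0,0,-0.3,0,0,0],[0,0,-0.2,0,0,0],[0,0,0,0,0,0]]]'

```text
clock: 9.48
tcp_pos: [0.458, 0.2601, 0.2344]
orientation: [0.0, -0.528, 0.849, -0.0]
wrist_force: [-0.3, -0.2, -0.2]
finger_gap: 0.0548
grip_force: 32.2
```

Run:
```python
from h import *
c,s=np.cos(1.468),np.sin(1.468)
t=np.array([.519,-.325]); j=t-.062*np.array([-s,c]); print(j)
plan([*j,.23],3.04)
```

```text
[ 0.58067271 -0.33136215]
clock 9.47 tcp [0.458  0.2601 0.2344] yaw -2.0296 gap 0.0548 grip 32.2 F [-0.3 -0.2 -0.2]
 turn [-1.000e-04  3.000e-04  3.863e-01] then shift [-1.5173 -4.7998  0.0363]
```

Request:
drive_tool --series '[[[0,0,0,0,0,0.0483],[0,0,0,0,0,0.0483],[0,0,0,0,0,0.0483],[0,0,0,0,0,0.0483],[0,0,0,0,0,0.0483],[0,0,0,0,0,0.0483],[0,0,0,0,0,0.0483],[0,0,0,0,0,0.0483]]]'

```text
clock: 10.48
tcp_pos: [0.4561, 0.2594, 0.2306]
orientation: [-0.003, 0.053, 0.999, -0.001]
wrist_force: [0.3, 0.4, -1.3]
finger_gap: 0.0551
grip_force: 32.2
```

Request:
drive_tool --series '[[[-0.05,-0.16,0,0,0,0],[-0.08,-0.26,0,0,0,0],[-0.08,-0.26,0,0,0,0],[-0.08,-0.26,0,0,0,0],[-0.08,-0.26,0,0,0,0],[-0.08,-0.26,0,0,0,0],[-0.08,-0.26,0,0,0,0],[-0.08,-0.26,0,0,0,0],[-0.08,-0.26,0,0,0,0],[-0.08,-0.26,0,0,0,0],[-0.08,-0.26,0,0,0,0],[-0.08,-0.26,0,0,0,0],[-0.08,-0.26,0,0,0,0],[-0.08,-0.26,0,0,0,0],[-0.08,-0.26,0,0,0,0],[-0.08,-0.26,0,0,0,0],[-0.08,-0.26,0,0,0,0],[-0.08,-0.26,0,0,0,0],[-0.05,-0.16,0,0,0,0],[0,0,0,0,0,0]]]'

```text
clock: 12.98
tcp_pos: [0.5727, -0.3249, 0.2302]
orientation: [-0.003, 0.052, 0.999, 0.0]
wrist_force: [-0.1, -0.2, -1.7]
finger_gap: 0.0552
grip_force: 32.3
```

Run:
```python
from h import *
viewer.read_camera("top");viewer.read_camera("top");p=pose();b=cv2.cvtColor(viewer.read_camera("wrist"),cv2.COLOR_RGB2BGR);cv2.imwrite("pics/w4.png",b)
plan([.5807,-.3314,.0276],3.04)
```

```text
clock 13.12 tcp [ 0.573  -0.3229  0.2317] yaw 3.04 gap 0.055 grip 32.3 F [ 0.   0.5 -1.6]
 turn [ 0.0001 -0.0013  0.    ] then shift [-0.0714 -0.0641  1.7012]
```

View pics/w4.png

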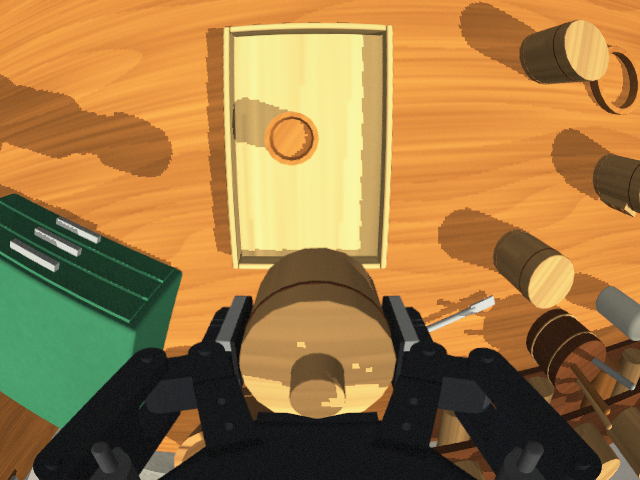

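Tray rim corners are at (225,28), (391,28), (385,267) and (233,267), with the cup at (292,138). The green box on the left needs a clearance check.

Run:
```python
from h import *
p=pose()
P=[wray(u,.03,p) for u in((225,28),(391,28),(385,267),(233,267))]; print(np.round(P,4),np.mean(P,0)); d=P[0]-P[3];print(np.hypot(*d[:2]),np.arctan2(d[1],d[0]))
print("cup",wray((292,138),.064,p))
for z in(.0,.1,.2): print("box",z,back("top",(536,223),z),wray((181,271),z,p))
```

```text
[[ 0.398  -0.3886  0.03  ]
 [ 0.4145 -0.2409  0.03  ]
 [ 0.6408 -0.2629  0.03  ]
 [ 0.6256 -0.4127  0.03  ]] [ 0.51970812 -0.32630278  0.03      ]
0.2289170446855376 3.0359430449689695
cup [ 0.50666353 -0.33684298  0.064     ]
box 0.0 [ 0.64900781 -0.48906717  0.        ] [ 6.37038700e-01 -4.83164399e-01 -5.55111512e-17]
box 0.1 [ 0.63136492 -0.44893711  0.1       ] [ 0.5977281  -0.43716775  0.1       ]
box 0.2 [ 0.61372202 -0.40880705  0.2       ] [ 0.55841749 -0.3911711   0.2       ]
```

Request:
drive_tool --series '[[[-0.071,-0.064,0,0,-0.001,0],[0,0,0.2,0,0,0],[0,0,0.3,0,0,0],[0,0,0.3,0,0,0],[0,0,0.3,0,0,0],[0,0,0.2,0,0,0],[0,0,0.15,0,0,0],[0,0,0.1,0,0,0],[0,0,0.05,0,0,0],[0,0,0.05,0,0,0],[0,0,0,0,0,0],[0,0,0,0,0,0]]]'

```text
clock: 14.62
tcp_pos: [0.5817, -0.3329, 0.0356]
orientation: [0.001, 0.051, 0.999, -0.001]
wrist_force: [-0.3, -0.4, -1.9]
finger_gap: 0.0548
grip_force: 32.3
```

Run:
```python
from h import *
plan([.5807,-.3314,.0276],3.04)
```

```text
clock 14.62 tcp [ 0.5817 -0.3329  0.0356] yaw 3.0396 gap 0.0548 grip 32.3 F [-0.3 -0.4 -1.9]
 turn [-0.0005  0.0006 -0.0001] then shift [0.0094 0.0119 0.0665]
```

Request:
drive_tool --series '[[[0,0,0.02,0,0,0],[0,0,0.02,0,0,0],[0,0,0.015,0,0,0],[0,0,0.01,0,0,0],[0,0,0,0,0,0],[0,0,0,0,0,0]]]'

```text
clock: 15.38
tcp_pos: [0.5813, -0.3326, 0.0276]
orientation: [0.001, 0.051, 0.999, -0.001]
wrist_force: [-1.7, 0.8, 4.5]
finger_gap: 0.055
grip_force: 32.8
```

Request:
drive_tool --series '[[[0,0,0,0,0,0],[0,0,0,0,0,0],[0,0,0,0,0,0],[0,0,0,0,0,0],[0,0,-0.05,0,0,0],[0,0,-0.15,0,0,0],[0,0,-0.3,0,0,0],[0,0,-0.4,0,0,0],[0,0,-0.4,0,0,0],[0,0,-0.3,0,0,0],[0,0,-0.2,0,0,0],[0,0,0,0,0,0]]]' --jaw 0.7

```text
clock: 16.88
tcp_pos: [0.5823, -0.3332, 0.2472]
orientation: [0.003, 0.051, 0.999, -0.002]
wrist_force: [0.2, -0.5, -0.1]
finger_gap: 0.0725
grip_force: 0.0
```

Run:
```python
from h import *
viewer.read_camera("top");viewer.read_camera("side")
for c in("top","side"):
    for d in models.silhouettes("jar",c)[:3]: print(c,round(d["score"],2),d["location"])
print([np.round(proj(c,[[.581,-.332,.04]]),0) for c in("top","side")])
p=pose();viewer.read_camera("wrist")
for d in models.silhouettes("jar","wrist")[:3]: print(round(d["score"],2),d["location"],wray(d["location"],.056,p))
plan([.5714,.0376,.27],2.76)
```

```text
top 0.77 [185.2, 190.5]
top 0.74 [467.5, 252.1]
top 0.29 [278.7, 267.1]
side 0.96 [325.5, 161.3]
side 0.64 [443.9, 403.6]
side 0.62 [390.8, 268.6]
[array([[467., 255.]]), array([[442., 400.]])]
0.86 [316.2, 207.6] [ 0.57872731 -0.33317534  0.056     ]
clock 17.18 tcp [ 0.5806 -0.332   0.2416] yaw 3.0396 gap 0.0727 grip 0.0 F [-0.4  0.8 -0.6]
 turn [ 0.     -0.0004  0.089 ] then shift [ 1.218   2.8299 -0.2368]
```

Request:
drive_tool --series '[[[0,0,-0.12,0,0,0.0445],[0,0,-0.12,0,0,0.0445],[0.122,0.283,0,0,0,0],[0.122,0.283,0,0,0,0],[0.122,0.283,0,0,0,0],[0.122,0.283,0,0,0,0],[0.122,0.283,0,0,0,0],[0.122,0.283,0,0,0,0],[0.122,0.283,0,0,0,0],[0.122,0.283,0,0,0,0],[0.122,0.283,0,0,0,0],[0.122,0.283,0,0,0,0],[0,0,0,0,0,0],[0,0,0,0,0,0],[0,0,0,0,0,0],[0,0,0,0,0,0]]]' --jaw 1

```text
clock: 19.18
tcp_pos: [0.5718, 0.0363, 0.2714]
orientation: [0.0, 0.19, 0.982, -0.001]
wrist_force: [0.3, -0.1, -0.1]
finger_gap: 0.0856
grip_force: 0.0
```

Run:
```python
from h import *
p=pose();b=cv2.cvtColor(viewer.read_camera("wrist"),cv2.COLOR_RGB2BGR);cv2.imwrite("pics/w5.png",cv2.resize(b[120:320,180:450],(800,592),interpolation=2))
plan([.5714,.0376,.27],2.76)
```

```text
clock 19.23 tcp [0.5718 0.0364 0.2714] yaw 2.7587 gap 0.0856 grip 0.0 F [-0.3  0.6  0.4]
 turn [-0.0003  0.0004 -0.0004] then shift [0.0069 0.0076 0.012 ]
```

View pics/w5.png

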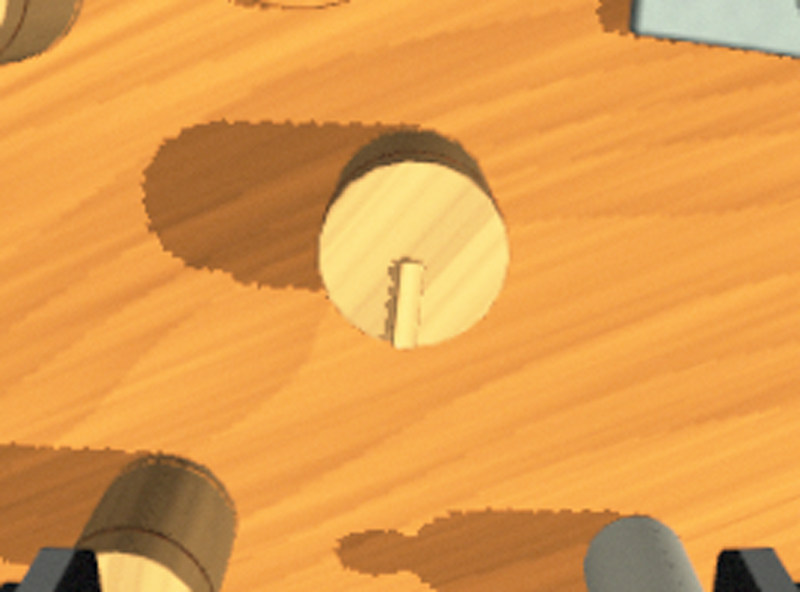

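The lid is centred at crop (414,254), and the rib runs from (412,264) to (404,347), so the carving faces almost along −tool x as planned.

Run:
```python
from h import *
p=pose(); o=lambda q:(180+(q[0]+.5)/2.963-.5,120+(q[1]+.5)/2.96-.5)
c=wray(o((414,254)),.084,p); e=[wray(o((x,y)),.084,p) for x,y in((319,254),(509,254),(414,161),(414,348))]
a=wray(o((412,264)),.088,p); b=wray(o((404,347)),.088,p)
print(c,np.mean(e,0),np.linalg.norm(e[1]-e[0]),np.linalg.norm(e[3]-e[2]))
d=b-a; print("rib",a,b,np.hypot(*d[:2]),np.arctan2(d[1],d[0]))
d=b-np.mean(e,0); yaw=np.arctan2(d[1],d[0]); print(yaw)
```

```text
[0.5698855  0.03891575 0.084     ] [0.57020425 0.03879731 0.084     ] 0.056877714660761365 0.05776211182133755
rib [0.57158627 0.03757438 0.088     ] [0.59470927 0.0256748  0.088     ] 0.02600524893130461 -0.47527584856804306
-0.4916450488869762
```

Request:
drive_tool --series '[[[0,0,0,-0.0003,0.0004,0.031],[0,0,0,0,0,0],[0,0,0,0,0,0]]]'

```text
clock: 19.6
tcp_pos: [0.5718, 0.0371, 0.2715]
orientation: [0.0, 0.237, 0.972, 0.0]
wrist_force: [0.8, -0.3, -0.4]
finger_gap: 0.0852
grip_force: 0.0
```

Run:
```python
from h import *
plan([.5703,.0387,.044],2.6616)
```

```text
clock 19.6 tcp [0.5718 0.0371 0.2715] yaw 2.6638 gap 0.0852 grip 0.0 F [ 0.8 -0.3 -0.4]
 turn [0.0001 0.     0.0007] then shift [0.0172 0.0065 1.8959]
```

Request:
drive_tool --series '[[[0.017,0.0065,0.1,0,0,0],[0,0,0.3,0,0,0],[0,0,0.3,0,0,0],[0,0,0.3,0,0,0],[0,0,0.25,0,0,0],[0,0,0.2,0,0,0],[0,0,0.15,0,0,0],[0,0,0.15,0,0,0],[0,0,0.145,0,0,0],[0,0,0,0,0,0],[0,0,0,0,0,0],[0,0,0,0,0,0]]]'

```text
clock: 21.1
tcp_pos: [0.571, 0.039, 0.045]
orientation: [0.001, 0.237, 0.971, 0.0]
wrist_force: [0.8, -0.2, -0.7]
finger_gap: 0.0852
grip_force: 0.0
```

Request:
drive_tool --series '[[[0,0,0,0,0,0],[0,0,0,0,0,0],[0,0,0,0,0,0],[0,0,0,0,0,0],[0,0,0,0,0,0],[0,0,0,0,0,0],[0,0,0,0,0,0],[0,0,0,0,0,0]]]' --jaw -1 --grip_force 35

```text
clock: 22.1
tcp_pos: [0.5709, 0.0389, 0.0449]
orientation: [0.001, 0.237, 0.971, 0.0]
wrist_force: [-0.4, -0.2, 5.4]
finger_gap: 0.0574
grip_force: 37.9
```

Request:
drive_tool --series '[[[0,0,-0.05,0,0,0],[0,0,-0.15,0,0,0],[0,0,-0.3,0,0,0],[0,0,-0.3,0,0,0],[0,0,-0.3,0,0,0],[0,0,-0.3,0,0,0],[0,0,-0.1,0,0,0],[0,0,0,0,0,0],[0,0,0,0,0,0],[0,0,0,0,0,0]]]'

```text
clock: 23.35
tcp_pos: [0.5694, 0.039, 0.2224]
orientation: [-0.001, 0.237, 0.971, -0.0]
wrist_force: [0.7, 0.6, -1.2]
finger_gap: 0.0573
grip_force: 37.8
```

Run:
```python
from h import *
plan([.4538,.2558,.21],1.11-np.pi)
p=pose();b=cv2.cvtColor(viewer.read_camera("wrist"),cv2.COLOR_RGB2BGR);cv2.imwrite("pics/w6.png",cv2.resize(b[200:440,200:440],(600,600),interpolation=2))
```

```text
clock 23.35 tcp [0.5694 0.039  0.2224] yaw 2.6626 gap 0.0573 grip 37.8 F [ 0.7  0.6 -1.2]
 turn [ 4.000e-04 -9.000e-04 -5.058e-01] then shift [-1.1898  1.6665  0.1033]
```

View pics/w6.png

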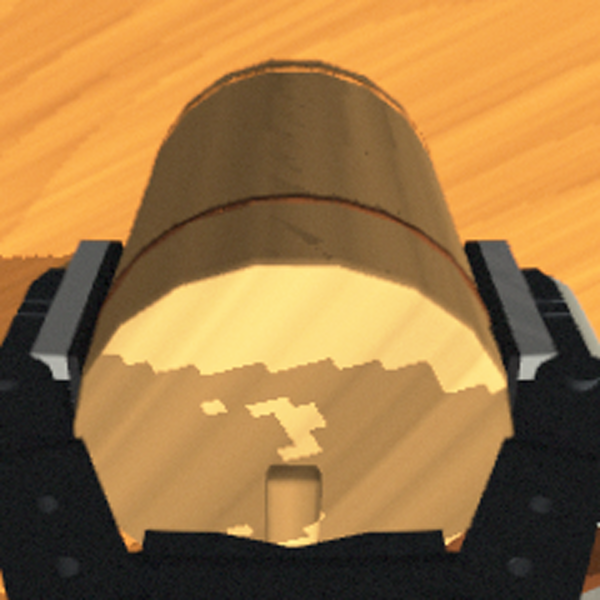

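The rib (266–321) is centred on the lid and points away from the camera, so the grasp is square to the carving. Turn, then move over the stage.

Request:
drive_tool --series '[[[0,0,0,0,0,-0.046],[0,0,0,0,0,-0.046],[0,0,0,0,0,-0.046],[0,0,0,0,0,-0.046],[0,0,0,0,0,-0.046],[0,0,0,0,0,-0.046],[0,0,0,0,0,-0.046],[0,0,0,0,0,-0.046],[0,0,0,0,0,-0.046],[0,0,0,0,0,-0.046],[0,0,0,0,0,-0.046]]]'

```text
clock: 24.78
tcp_pos: [0.57, 0.039, 0.2233]
orientation: [-0.0, -0.529, 0.848, 0.0]
wrist_force: [0.8, -0.7, -1.2]
finger_gap: 0.0575
grip_force: 37.8
```

Request:
drive_tool --series '[[[-0.119,0.167,0,0,0,0],[-0.119,0.167,0,0,0,0],[-0.119,0.167,0,0,0,0],[-0.119,0.167,0,0,0,0],[-0.119,0.167,0,0,0,0],[-0.119,0.167,0,0,0,0],[-0.119,0.167,0,0,0,0],[-0.119,0.167,0,0,0,0],[-0.119,0.167,0,0,0,0],[-0.119,0.167,0,0,0,0],[0,0,0,0,0,0],[0,0,0,0,0,0],[0,0,0,0,0,0],[0,0,0,0,0,0]]]'

```text
clock: 26.52
tcp_pos: [0.4545, 0.2553, 0.224]
orientation: [0.0, -0.527, 0.85, -0.0]
wrist_force: [-0.0, -0.5, -2.0]
finger_gap: 0.0575
grip_force: 37.9
```

Run:
```python
from h import *
plan([.4538,.2558,.0648],1.11-np.pi)
```

```text
clock 26.52 tcp [0.4545 0.2553 0.224 ] yaw -2.032 gap 0.0575 grip 37.9 F [-0.  -0.5 -2. ]
 turn [-0.      0.     -0.0001] then shift [-1.1000e-03  7.0000e-03  1.3269e+00]
```

Request:
drive_tool --series '[[[0,0.007,0.15,0,0,0],[0,0,0.25,0,0,0],[0,0,0.25,0,0,0],[0,0,0.2,0,0,0],[0,0,0.15,0,0,0],[0,0,0.1,0,0,0],[0,0,0.08,0,0,0],[0,0,0.06,0,0,0],[0,0,0,0,0,0],[0,0,0,0,0,0],[0,0,0,0,0,0]]]'

```text
clock: 27.9
tcp_pos: [0.4538, 0.2564, 0.0758]
orientation: [0.001, -0.527, 0.85, -0.0]
wrist_force: [-1.1, 0.4, -1.7]
finger_gap: 0.0575
grip_force: 37.9
```

Run:
```python
from h import *
plan([.4538,.2558,.0648],1.11-np.pi)
```

```text
clock 27.9 tcp [0.4538 0.2564 0.0758] yaw -2.0308 gap 0.0575 grip 37.9 F [-1.1  0.4 -1.7]
 turn [-0.0003  0.0003  0.0002] then shift [ 0.0049 -0.0023  0.092 ]
```

Request:
drive_tool --series '[[[0,0,0.03,0,0,0],[0,0,0.03,0,0,0],[0,0,0.015,0,0,0],[0,0,0.01,0,0,0],[0,0,0.008,0,0,0],[0,0,0,0,0,0],[0,0,0,0,0,0],[0,0,0,0,0,0]]]'

```text
clock: 28.9
tcp_pos: [0.4533, 0.2562, 0.0649]
orientation: [0.0, -0.527, 0.85, -0.0]
wrist_force: [-2.8, -0.8, 4.0]
finger_gap: 0.0574
grip_force: 38.5
```

Request:
drive_tool --series '[[[0,0,0,0,0,0],[0,0,0,0,0,0],[0,0,0,0,0,0],[0,0,0,0,0,0],[0,0,-0.05,0,0,0],[0,0,-0.15,0,0,0],[0,0,-0.3,0,0,0],[0,0,-0.3,0,0,0],[0,0,-0.3,0,0,0],[0,0,-0.3,0,0,0],[0,0,-0.1,0,0,0],[0,0,0,0,0,0],[0,0,0,0,0,0]]]' --jaw 0.9

```text
clock: 30.52
tcp_pos: [0.4527, 0.256, 0.2426]
orientation: [-0.001, -0.527, 0.85, 0.0]
wrist_force: [-0.4, 0.6, -0.6]
finger_gap: 0.081
grip_force: 0.0
```

Run:
```python
from h import *
p=pose();b=cv2.cvtColor(viewer.read_camera("wrist"),cv2.COLOR_RGB2BGR);cv2.imwrite("pics/w7.png",cv2.resize(b[80:320,160:440],(700,600),interpolation=2))
t=viewer.read_camera("top")
for d in models.silhouettes("start_top","top")[:2]: print(d["score"],d["location"])
plan([.551,.229,.15],1.11-np.pi)
```

```text
0.63 [182.8, 278.1]
clock 30.68 tcp [0.4527 0.256  0.2427] yaw -2.0309 gap 0.0811 grip 0.0 F [-0.3 -0.4 -0.4]
 turn [ 0.0005 -0.0006  0.0002] then shift [-0.1627 -0.8336  0.7727]
```

View pics/w7.png

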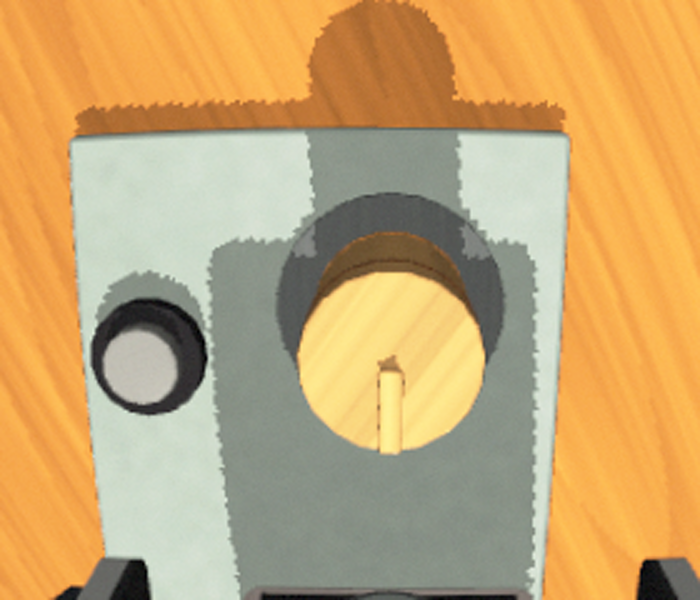

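The rib is vertical in the view and the lid at (391,361) is centred on the disc columns (277–505). The carving faces the head squarely. The button cap is at (140,366).

Run:
```python
from h import *
p=pose(); o=lambda q:(160+(q[0]+.5)/2.5-.5,80+(q[1]+.5)/2.5-.5)
print("caddy",wray(o((391,361)),.104,p))
a=wray(o((71,138)),.014,p);b=wray(o((569,137)),.014,p);d=b-a;print("yaw",np.arctan2(d[1],d[0])-np.pi/2, np.hypot(*d[:2]))
s,e=wray(o((391,371)),.108,p),wray(o((390,453)),.108,p);d=e-s;print("rib",np.arctan2(d[1],d[0]),np.hypot(*d[:2]))
for z in(.02,.025,.03,.035,.04,.045): print(z,wray(o((140,366)),z,p),back("top",(184.05,276.25),z))
```

```text
caddy [0.45338605 0.25373766 0.104     ]
yaw 1.097210459711596 0.19718728356721224
rib 1.0977026901309965 0.026577445972125528
0.02 [0.55713852 0.23161286 0.02      ] [0.55189236 0.23389924 0.02      ]
0.025 [0.55518037 0.23092497 0.025     ] [0.55141768 0.23279299 0.025     ]
0.03 [0.55322222 0.23023708 0.03      ] [0.550943   0.23168673 0.03      ]
0.035 [0.55126407 0.22954919 0.035     ] [0.55046832 0.23058048 0.035     ]
0.04 [0.54930592 0.22886131 0.04      ] [0.54999364 0.22947422 0.04      ]
0.045 [0.54734777 0.22817342 0.045     ] [0.54951896 0.22836796 0.045     ]
```

Request:
drive_tool --series '[[[-0.04,-0.21,0,0,0,0],[-0.04,-0.21,0,0,0,0],[-0.04,-0.21,0,0,0,0],[-0.04,-0.204,0,0,0,0],[0,0,0.25,0,0,0],[0,0,0.3,0,0,0],[0,0,0.3,0,0,0],[0,0,0.25,0,0,0],[0,0,0.1,0,0,0],[0,0,0,0,0,0],[0,0,0,0,0,0],[0,0,0,0,0,0]]]' --jaw -1

```text
clock: 32.17
tcp_pos: [0.5526, 0.2293, 0.1016]
orientation: [0.001, -0.527, 0.85, -0.0]
wrist_force: [0.2, -0.3, 0.9]
finger_gap: -0.0
grip_force: 0.0
```

Run:
```python
from h import *
plan([.5505,.2296,.048],1.11-np.pi)
```

```text
clock 32.17 tcp [0.5526 0.2293 0.1016] yaw -2.0309 gap -0.0 grip 0.0 F [ 0.2 -0.3  0.9]
 turn [-0.0006  0.0006  0.0002] then shift [0.0057 0.0167 0.4468]
```

Request:
drive_tool --series '[[[0.006,0.016,0.1,0,0,0],[0,0,0.1,0,0,0],[0,0,0.1,0,0,0],[0,0,0.07,0,0,0],[0,0,0.03,0,0,0],[0,0,0,0,0,0],[0,0,0,0,0,0],[0,0,0,0,0,0]]]'

```text
clock: 33.17
tcp_pos: [0.55, 0.2294, 0.0526]
orientation: [0.001, -0.527, 0.85, -0.0]
wrist_force: [-0.2, 0.2, 0.2]
finger_gap: 0.0
grip_force: 0.0
```

Step down in small increments, watching the force.

Request:
drive_tool --series '[[[0,0,0.02,0,0,0],[0,0,0.02,0,0,0],[0,0,0.02,0,0,0],[0,0,0,0,0,0],[0,0,0,0,0,0]]]'

```text
clock: 33.8
tcp_pos: [0.5496, 0.2293, 0.0452]
orientation: [0.0, -0.527, 0.85, -0.0]
wrist_force: [-0.9, 0.3, 2.6]
finger_gap: -0.0
grip_force: 1.2
```

Request:
drive_tool --series '[[[0,0,0.015,0,0,0],[0,0,0.015,0,0,0],[0,0,0.015,0,0,0],[0,0,0,0,0,0],[0,0,0,0,0,0]]]'

```text
clock: 34.42
tcp_pos: [0.5497, 0.2293, 0.041]
orientation: [0.001, -0.527, 0.85, -0.0]
wrist_force: [-4.4, -0.9, 12.4]
finger_gap: 0.0003
grip_force: 6.3
```

Request:
drive_tool --series '[[[0,0,0.006,0,0,0],[0,0,0,0,0,0],[0,0,0,0,0,0]]]'

```text
clock: 34.8
tcp_pos: [0.5497, 0.2293, 0.0409]
orientation: [0.001, -0.527, 0.85, -0.0]
wrist_force: [-4.4, -1.9, 17.0]
finger_gap: 0.0001
grip_force: 8.3
```

Request:
drive_tool --series '[[[0,0,-0.05,0,0,0],[0,0,-0.1,0,0,0],[0,0,-0.3,0,0,0],[0,0,-0.3,0,0,0],[0,0,-0.4,0,0,0],[0,0,-0.4,0,0,0],[0,0,-0.3,0,0,0],[0,0,0,0,0,0],[0,0,0,0,0,0],[0,0,0,0,0,0]]]'

```text
clock: 36.05
tcp_pos: [0.5488, 0.229, 0.2591]
orientation: [-0.001, -0.527, 0.85, 0.0]
wrist_force: [0.7, 0.1, 0.3]
finger_gap: -0.0002
grip_force: 0.0
```

Run:
```python
from h import *
t=viewer.read_camera("top"); s=viewer.read_camera("side"); w=viewer.read_camera("wrist")
cv2.imwrite("pics/end.png",np.hstack([s[60:480,120:540],cv2.resize(w[:,100:480],(332,420))])[:,:,::-1]); plan([.55,.23,.2],-2.03)
```

```text
clock 36.2 tcp [0.5491 0.2291 0.2596] yaw -2.0309 gap 0.0002 grip 0.0 F [ 0.5 -0.5  0.4]
 turn [ 0.0005 -0.0004 -0.0003] then shift [-0.0103 -0.0037  0.4968]
```

View pics/end.png

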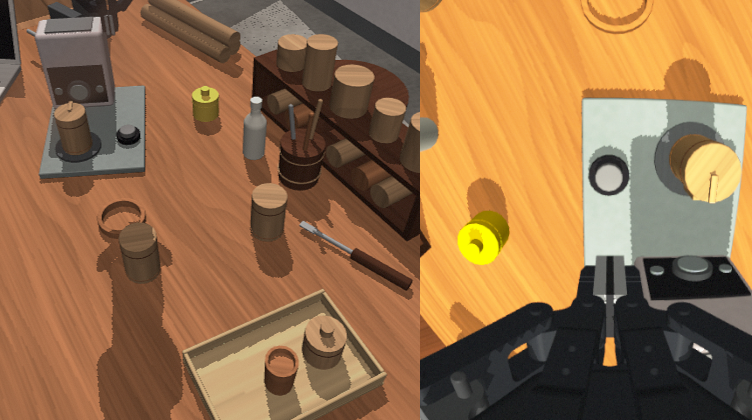

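The final view shows the caddy upright on the stage at (72,128) with its rib towards the head. The jar is upright in the tray at (325,342), everything else is in place, and the arm is clear. The button bottomed out at 17 N.

```bash
python3 -c "
from workcell import order
print(order.hand_in())"
```

```text
the job is handed in; nothing more can be done
None
```

I handed the job in at about 36 s: the jar stands in the tray, the caddy is on the stage with its carving facing the lens, and the start button was pressed and released. No verdict came back from the judge.

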